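# Angle the tube rack past the post into its parking bay

### The job

Push the red tube rack into the white three-sided parking bay, using only the outside of the fingers: the steel post with the green cap in front of the bay stands in the way, so push one end of the rack and then the other to slide it in at an angle behind the post and swing it round. Finish with the rack lying fully home along the bay's back wall, its long side flush or nearly flush with it. Push gently, never grip, lift or tip the rack, and leave the jar and the two vials where they stand.

Things in the scene. Friction and masses are not known exactly. Their poses are not given: they have to be found in the camera images.
- tube_rack: loose red tube rack lying flat, 67 wide (its x) x 222 long (its y; 226 over the lips) x 28 mm high, 0.11 to 0.22 kg; origin at the centre of its underside. Its outer sides are upright and flat, 3 to 28 mm high. It slides with ordinary friction and begins in front of the bay, its middle right of the bay's middle, within 0.25 rad of parallel to the bay.
- bay: fixed white bay: back wall and two end walls, 30 mm high, 8 thick; open above and to the robot; no floor step. Origin at bench level, middle of the open mouth; x points into the bay, y left along it. End walls' inner faces at y = +150 and -150 mm, back wall's at x = 100 mm (end walls reach from x = 0). Rack flush: its y parallel to the bay's y, its centre at bay x = 66 mm.
- post: fixed upright steel post, 17 mm across, 50 mm high, green cap; origin at its foot. At bay x = -26 to -32, y = +62 to +74 mm. The gap from it to the right end wall is shorter than the rack; turned 0.5 rad (left end farther from the robot; rack yaw = bay yaw - 0.5) the rack slides lengthwise behind the post, about 10 mm to spare each side, its centre passing bay (0, -38) and (11, -17) mm.
- jar: bystander: white sample jar with yellow lid, 65 mm diameter, 84 mm high, loose; origin at the centre of its underside
- vial_red: bystander: white vial with red cap, 23 mm diameter, 53 mm high, loose; origin at the centre of its underside
- vial_blue: bystander: amber vial with blue cap, 23 mm diameter, 53 mm high, loose; origin at the centre of its underside

How it is judged:
At the end, for the whole second after the job is handed in: The rack lies flat and at rest between the bay's three walls, its centre within 12 mm of the fully home depth (bay x above 54 mm) and its long axis within 0.09 rad of the bay's (x of tube_rack in the frame of bay between 0.054 and 0.072 m and y of tube_rack in the frame of bay between -0.045 and 0.045 m and angle between the y axis of tube_rack and the y axis of bay, either way round below 0.09 rad and height (world z) of tube_rack below 0.004 m and angle between tube_rack's own z axis and vertical below 0.06 rad and linear speed of tube_rack below 0.01 m/s); the robot touches nothing.
It fails at once if the rack is lifted or tipped (height (world z) of tube_rack above 0.012 m or angle between tube_rack's own z axis and vertical above 0.2 rad).
It fails at once if the rack is gripped or pushed hard (more than 30 N) (contact force between the fingers and tube_rack above 30 N).
It fails at once if the yellow-lidded jar is moved by more than 15 mm or knocked over (distance of jar from where it was at the start of the episode above 0.015 m or angle between jar's own z axis and vertical above 0.3 rad).
It fails at once if the red-capped vial is moved by more than 15 mm or knocked over (distance of vial_red from where it was at the start of the episode above 0.015 m or angle between vial_red's own z axis and vertical above 0.3 rad).
It fails at once if the blue-capped vial is moved by more than 15 mm or knocked over (distance of vial_blue from where it was at the start of the episode above 0.015 m or angle between vial_blue's own z axis and vertical above 0.3 rad).
It also fails if it takes over 72 s, if anything falls off the work surface, if the arm or the gripper's body presses on something with over 40 N, if the wrist force passes 120 N, or if a joint passes its speed limit or range.

### The arm

A 7-joint arm with a two-finger parallel gripper is mounted at the origin on a cart in front of the work surface, level with it; the furniture and walls round the work are solid. World frame = base frame: x ahead of the robot, y to its left, z up, the work surface at z = 0. Lengths are in m, angles in rad, forces in N, time in s.
With the tool pointing down it reaches from about 0.425 to 0.825 m from the base axis. Payload 3.6 kg.
Tool frame: the origin (TCP) lies at the very end of the fingers, on their centre line; the grasp point (between the pads) lies 19 mm behind it; z points along the fingers, y is the line along which they close (so a half turn about z gives the same grasp; the last joint's range is limited). The gripper opens to 93 mm and grips with 3 to 60 N. Pads are 15 mm wide; open, the fingers measure 128 mm over their backs; the gripper's body (75 mm by 188 mm) begins 65 mm behind the grasp point.
Start: joints at [1.222, 0.615, -0.013, 1.423, 0.008, 1.103, -0.04], TCP at [0.206, -0.617, 0.219] pointing down, gripper open.
Joint ranges: [-3.12, 3.12], [-0.3, 2.06], [-1.34, 1.32], [0.26, 2.42], [-1.36, 4.5], [0.01, 1.98], [-2.84, 2.84]. Speed limits (rad/s): [2.79, 2.79, 3.14, 3.14, 3.14, 3.14, 3.14].

### API

Orientations are given as a unit quaternion [x, y, z, w].
In Python, from bench import bot, effector, monitor, cams, job gives the robot as it stands. Calls block until the motion is done:
- bot.reach(position, orientation): joint-space move of the TCP to a pose.
- bot.line_to(position, attitude=None, speed=0.15): straight line of the TCP; attitude=None keeps the orientation; speed is the mean speed in m/s.
- bot.move_joints(angles): joint-space move.
- effector.open_jaws() and effector.gripper_close(f_grip=None): open the fingers fully, or close them until they stop; f_grip is the grip in N (None keeps the last).
- bot.dwell(seconds).
- bot.solve_ik(position, orientation): joint angles nearest the present ones, or None.
- monitor.get_obs(): the state.
- cams.grab_frame(name): name is "scene" or "top" or "wrist"; returns (picture, depth): 420x560x3 uint8, red, green, blue; 420x560 float32, m along the optical axis (not along the pixel's ray), 0 where there is no reading.
- cams.camera_model(name): a dict with "mtx" (3x3 intrinsics, pixels), "camera_from_world" (4x4, takes a point from world to camera coordinates). Camera axes: x right, y down, z forward; pixel columns grow to the right and rows downward; lengths in m; the calibration is good to about 2 mm. The wrist camera is an equidistant fisheye: a pixel r from the principal point sees the ray r / f radians off the axis. A picture is of the moment at which its call begins: read the wrist's pose just before it. camera_model takes no time and is no camera call; for the wrist camera it gives the pose at the moment of the call.
A pose or a line that the arm cannot do raises bot.IKError and nothing moves.
- job.job_done(): hands the job in; it is judged then, once.
The state is a dict: "time_s": time; "q": joint angles; "dq": joint speeds; "joint_efforts": joint torques, N m; "ee_pos": TCP position; "ee_rot": TCP orientation; "wrist_force": force on the tool from outside, world axes, zero at the start; "wrist_torque": the same for the moment, N m; "opening": opening from 0.0 (shut) to 1.0 (fully open); "grip_force": force on a finger pad.
Only numpy, scipy, OpenCV 4.12 (cv2) and the standard library are available. Lean on these libraries where they do the work, as an engineer would, in place of code of your own. Each camera call takes 0.05 s, during which the arm holds its last target. There are 200 camera calls.

## Working session

There is one attempt and no reset: what is moved stays moved. The work goes in short steps, each a Python script; the robot and the scene stay as the last script left them, time stands still between calls to the robot, and variables do not carry over. Pictures are saved under pics/ and viewed, at most 10 in all, crops included, and the job is handed in when it is done.

```bash
ls; mkdir -p pics; python3 - <<'E'
from bench import bot, effector, monitor, cams, job
import cv2,numpy as np
for n in ("top","scene"):
    p,d=cams.grab_frame(n); cv2.imwrite(f"pics/{n}0.png",p[:,:,::-1]); np.save(f"pics/{n}0.npy",d)
    m=cams.camera_model(n); print(n,np.round(m["mtx"],1).tolist(),np.round(m["camera_from_world"],3).tolist())
o=monitor.get_obs(); print(o["time_s"],o["ee_pos"],o["ee_rot"],o["opening"])
E
```

```text
pics
top [[545.3, 0.0, 279.4], [0.0, 545.3, 206.4], [0.0, 0.0, 1.0]] [[0.02, -1.0, -0.007, 0.005], [-0.982, -0.018, -0.19, 0.549], [0.19, 0.011, -0.982, 1.12], [0.0, 0.0, 0.0, 1.0]]
scene [[404.9, 0.0, 277.9], [0.0, 404.9, 204.5], [0.0, 0.0, 1.0]] [[-0.649, -0.761, 0.002, 0.397], [-0.37, 0.313, -0.875, 0.244], [0.665, -0.568, -0.485, 0.538], [0.0, 0.0, 0.0, 1.0]]
0.1 [ 0.20535907 -0.6159621   0.2176247 ] [ 9.87077757e-01  1.60237946e-01 -1.97668086e-04 -1.12364775e-03] 0.9995061649829784
```

View pics/top0.png

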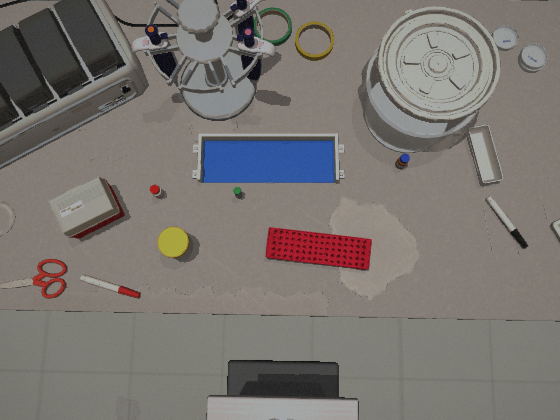

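View pics/scene0.png

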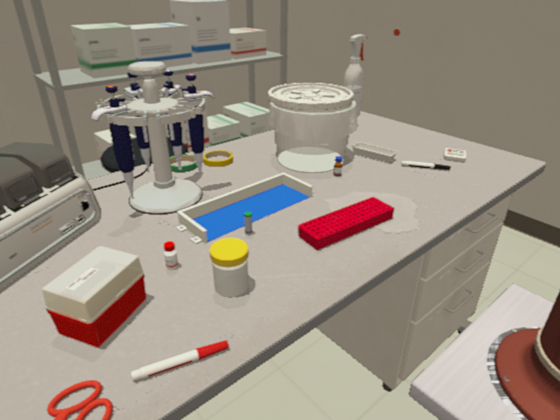

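The top view shows the rack at about (267–371, 228–270), the bay with its blue floor at (198–340, 133–183), the post at (238,192), the jar at (173,242), the red vial at (155,190) and the blue vial at (403,160).

```bash
cat > h.py <<'E'
from bench import bot, effector, monitor, cams, job
import cv2, numpy as np
def cloud(n):
    p,d=cams.grab_frame(n); m=cams.camera_model(n); K=m["mtx"]; T=np.linalg.inv(m["camera_from_world"])
    v,u=np.mgrid[:420,:560]
    P=np.stack([(u-K[0,2])/K[0,0]*d,(v-K[1,2])/K[1,1]*d,d],-1)
    return p,P@T[:3,:3].T+T[:3,3],d
def pix(n,u,v,z):
    m=cams.camera_model(n); K=m["mtx"]; T=np.linalg.inv(m["camera_from_world"])
    r=T[:3,:3]@np.linalg.solve(K,[u,v,1]); c=T[:3,3]
    return (c+r*(z-c[2])/r[2])[:2]
def rackmask(p,W):
    h=cv2.cvtColor(p,cv2.COLOR_RGB2HSV); 
    m=((h[...,0]<8)|(h[...,0]>172))&(h[...,1]>150)&(h[...,2]>60)
    x,y,z=W[...,0],W[...,1],W[...,2]
    return m&(z>.019)&(z<.036)&(x>.4)&(x<.85)&(abs(y)<.4)
def rect(pts):
    (c,s,a)=cv2.minAreaRect((pts*1000).astype(np.float32))
    b=cv2.boxPoints((c,s,a)); e=[b[1]-b[0],b[2]-b[1]]; e=max(e,key=np.linalg.norm)
    if e[1]<0: e=-e
    return np.array(c)/1000, np.arctan2(-e[0],e[1]), np.array(s)   # yaw of the long (y) axis
def rack(n="top"):
    p,W,d=cloud(n); m=rackmask(p,W).astype(np.uint8)
    k,l,st,_=cv2.connectedComponentsWithStats(cv2.morphologyEx(m,cv2.MORPH_CLOSE,np.ones((5,5))))
    i=1+np.argmax(st[1:,4]); return rect(W[(l==i)&(m>0)][:,:2])
E
python3 - <<'E'
from h import *
c,a,s=rack(); print("rack",c,a,s)
p,W,d=cloud("top")
print("z rack",W[248,320],"floor",W[160,270])
h=cv2.cvtColor(p,cv2.COLOR_RGB2HSV)
m=(abs(h[...,0].astype(int)-108)<12)&(h[...,1]>150)&(W[...,2]<.012)&(W[...,0]>.5)
m[:120]=0;m[190:]=0;m[:,:190]=0;m[:,345:]=0
print("blue",rect(W[m][:,:2]))
for nm,u,v,z in (("post",238,189,.05),("jar",174,242,.084),("vr",155,188,.053),("vb",404,158,.053),("bayFL",201,183,0),("bayFR",337,182,0)): print(nm,pix("top",u,v,z),W[v,u])
cv2.imwrite("pics/crop.png",cv2.resize(p[125:280,140:380,::-1],None,fx=3.3,fy=3.3,interpolation=cv2.INTER_CUBIC))
E
```

```text
rack [ 0.46451868 -0.07012411] -0.09879 [224.58145142  67.31269073]
z rack [ 0.46641043 -0.0757525   0.0055077 ] floor [0.66627138 0.03923366 0.00238897]
blue (array([0.66479449, 0.0441787 ]), np.float32(0.01202573), array([ 99.3335495 , 299.20089722]))
post [0.5863823  0.10571078] [0.58714904 0.10601601 0.04660287]
jar [0.46396047 0.23128813] [0.46399624 0.23134756 0.08370971]
vr [0.58466941 0.28555166] [0.58424673 0.2850885  0.05488024]
vb [ 0.6616305  -0.25488637] [ 0.66269688 -0.25570245  0.04934383]
bayFL [0.61010426 0.19472975] [ 0.61076233  0.19517598 -0.00278804]
bayFR [ 0.61798801 -0.11377766] [ 0.61736497 -0.11353063  0.00256839]
```

View pics/crop.png

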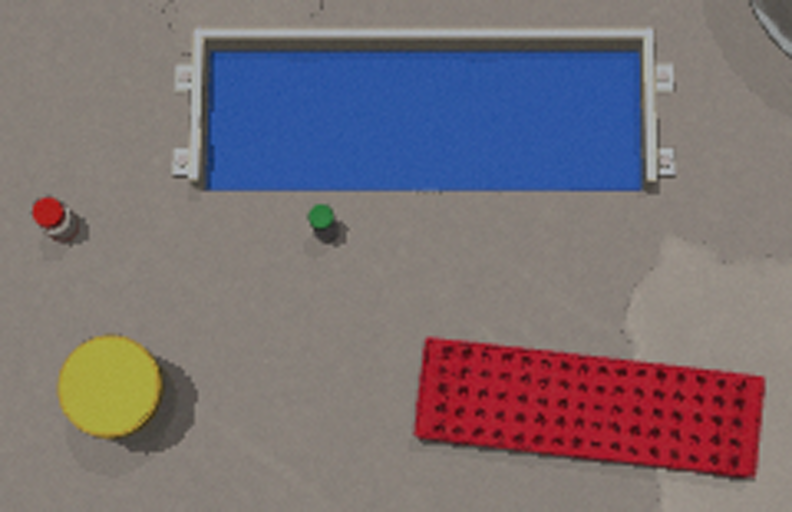

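The crop agrees with the fit: rack at world (0.4645, -0.070) with yaw -0.10, bay origin at about (0.615, 0.0436) with yaw 0.012, and the post at bay (-28, 62) mm. First I'll close the fingers and push the left end forward to turn the rack.

```bash
cat >> h.py <<'E'
B=np.array([.6148,.0436]); YB=.012
rot=lambda a: np.array([[np.cos(a),-np.sin(a)],[np.sin(a),np.cos(a)]])
w2b=lambda p: rot(-YB)@(np.asarray(p)-B)
b2w=lambda p: rot(YB)@np.asarray(p)+B
def ori(th): return np.array([np.cos(th/2),np.sin(th/2),0,0])
Z=.012
def look(names=("top","scene")):
    for n in names:
        try:
            c,a,s=rack(n); print(n,"rack in bay mm",np.round(w2b(c)*1000,1),"yaw",round(float(a-YB),3),np.round(s))
        except Exception as e: print(n,e)
    print("t",round(monitor.get_obs()["time_s"],2))
def push(cb, ang, dist, th=None, gap=.012, thick=.0075, speed=.07, up=.09, back=.012):
    """cb: contact point (bay, m) on the rack's side; ang: push direction in bay; th: tool x direction (bay)"""
    d=np.array([np.cos(ang),np.sin(ang)]); th=ang if th is None else th
    P=lambda s,z: np.r_[b2w(np.asarray(cb)+d*s),z]
    q0=monitor.get_obs()["q"]; best=None
    for k in (0,np.pi,-np.pi):
        o=ori(th+YB+k); s0=bot.solve_ik(P(-thick-gap,Z),o)
        if s0 is not None and bot.solve_ik(P(dist-thick,Z),o) is not None:
            m=np.abs(np.array(s0)-q0).max()
            if best is None or m<best[0]: best=(m,o)
    if best is None: print("no IK"); return False
    bot.reach(P(-thick-gap,Z+up),best[1])
    bot.line_to(P(-thick-gap,Z),speed=.2)
    f0=np.array(monitor.get_obs()["wrist_force"]); fm=0
    n=max(1,int(np.ceil((dist+gap)/.03)))
    for s in np.linspace(-gap,dist,n+1)[1:]:
        bot.line_to(P(s-thick,Z),speed=speed)
        f=np.linalg.norm((np.array(monitor.get_obs()["wrist_force"])-f0)[:2]); fm=max(f,fm)
        if f>12: print("force stop",f,s); break
    bot.line_to(P(s-back-thick,Z),speed=.15)
    bot.line_to(P(s-back-thick,Z+up),speed=.25)
    print("max f",round(fm,2),"t",round(monitor.get_obs()["time_s"],2)); return True
def side(c,phi,along,perp):   # point in bay from rack-frame (perp = rack x, along = rack y)
    return np.asarray(c)+rot(phi)@np.array([perp,along])
E
python3 - <<'E'
from h import *
c,a,s=rack(); c=w2b(c); a-=YB; print(c,a)
effector.gripper_close(5); print(monitor.get_obs()["opening"],monitor.get_obs()["time_s"])
print(push(side(c,a,.088,-.0335),-.28,.045,gap=.006))
look()
E
```

```text
[-0.15174357 -0.11207534] -0.10941668
0.0042311130915589825 1.7
max f 1.33 t 6.53
True
top rack in bay mm [-127.3 -188. ] yaw -0.696 [128.  36.]
scene rack in bay mm [-132.5 -127. ] yaw -0.438 [225.  71.]
t 6.63
```

```bash
python3 - <<'E'
from h import *
print(push(side([-.1325,-.127],-.438,.006,-.0335),-.5,.072,gap=.012))
look()
E
```

```text
max f 0.74 t 10.04
True
top rack in bay mm [-52.  -99.8] yaw -0.524 [38. 33.]
scene rack in bay mm [ -68.4 -165.2] yaw -0.513 [224.  71.]
t 10.14
```

```bash
python3 - <<'E'
from h import *
a=-.51
print(push(side([-.0684,-.1652],a,-.113,0),np.pi/2+a,.085,gap=.012))
look()
E
```

```text
max f 1.33 t 14.39
True
top rack in bay mm [-23.6 -85.3] yaw -0.511 [220.  68.]
scene rack in bay mm [-24.2 -87.7] yaw -0.523 [225.  71.]
t 14.49
```

```bash
python3 - <<'E'
from h import *
a=-.515
print(push(side([-.0240,-.0868],a,-.113,0),np.pi/2-.5,.072,gap=.012))
look()
E
```

```text
max f 2.09 t 17.75
True
top rack in bay mm [ 13.5 -10.4] yaw -0.508 [206.  67.]
scene rack in bay mm [  9.3 -18.6] yaw -0.509 [224.  71.]
t 17.85
```

```bash
python3 - <<'E'
from h import *
print(push(side([.0095,-.0185],-.509,-.088,-.0335),0,.045,th=-.3,gap=.010))
look()
E
```

```text
max f 0.35 t 21.34
True
top rack in bay mm [51.6 59.8] yaw -0.238 [76. 67.]
scene rack in bay mm [ 35.8 -13.5] yaw -0.23 [225.  70.]
t 21.44
```

```bash
python3 - <<'E'
from h import *
print(push(side([.0358,-.0135],-.23,-.080,-.0335),0,.030,th=-.08,gap=.010))
look()
E
```

```text
max f 1.5 t 23.96
True
top rack in bay mm [53.4 63.4] yaw -0.012 [67. 83.]
scene rack in bay mm [53.  -7.1] yaw -0.015 [225.  69.]
t 24.06
```

```bash
python3 - <<'E'
from h import *
print(push(side([.053,-.0071],-.015,0,-.0335),0,.010,gap=.012,speed=.04))
look()
o=monitor.get_obs(); bot.line_to([.43,-.15,.25],speed=.3); bot.reach([.30,-.40,.25],ori(0.3))
look()
p,_=cams.grab_frame("top"); cv2.imwrite("pics/end.png",p[:,:,::-1])
E
```

```text
max f 0.63 t 26.52
True
top rack in bay mm [ 71.2 -56. ] yaw -0.004 [35. 38.]
scene rack in bay mm [64.5 -6.3] yaw -0.007 [ 69. 227.]
t 26.62
top rack in bay mm [65.4 -6.5] yaw 0.01 [ 69. 223.]
scene rack in bay mm [64.9 -6.2] yaw -0.004 [ 68. 226.]
t 28.99
```

View pics/end.png

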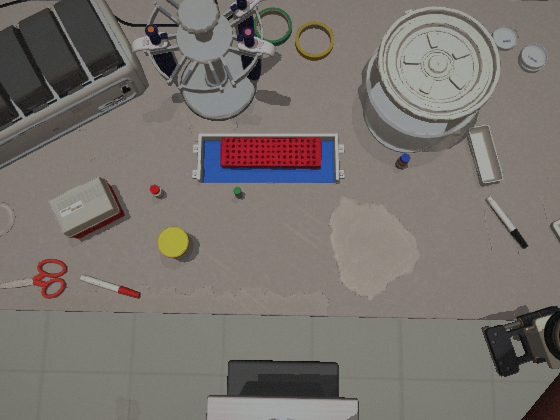

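The rack lies along the back wall at (221–321, 138–168). The jar and both vials are where they started, and the arm is clear of the scene.

```bash
python3 -c "
from bench import job
print(job.job_done())"
```

```text
the job is handed in; nothing more can be done
None
```

The job is handed in: by the cameras the rack is home in the bay at x ≈ 65 mm, y ≈ -6 mm and within about 0.01 rad of parallel; the jar and vials did not move, and it took about 29 s.

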